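# Seat the cell carrier on the reader's pin and hold it down

### The job

Open the blue lid of the reader fully, until it rests on its stop past upright. Then pick up the cell carrier (black and orange, black grip block on top), set it square on the reader's stage with the hidden socket underneath over the stage's pin so that it drops on and lies flat, and press it, with the sprung stage, all the way down. Finish while still holding it pressed down (do not let go), and do not disturb the green-capped and orange-capped bottles.

Things in the scene. Friction and masses are not known exactly. Their poses are not given: they have to be found in the camera images.
- station: the reader: a fixed low housing 200 mm (its x) by 150 mm (its y) by 57 mm high with the lid shut; the walls are 8 mm thick and reach 51 mm above the worktop. Origin: centre of its underside, on the worktop; z up, hinge on its +y side. It stays put. Behind it a shelf bridges the worktop: its front board begins at x = 0.655, from 0.44 m up, and its right post stands at y = -0.32 to -0.42; keep the wrist clear of them.
- lid (a joint): blue lid, angle in rad: 0 shut, 1.9 on its stop (past upright, leaning away from the stage). Below about 1.57 it falls shut when let go, beyond that it falls gently on to its stop. It weighs 0.12 kg and its hinge turns almost freely. The hinge line is parallel to the reader's x through lid_hinge.
- lid_hinge (a point): point on the lid's hinge line, mid-length, 54 mm above the worktop on the reader's +y side.
- lid_knob (a point): centre of the lid's black T-knob: a round bar 18 mm thick, 30 mm long, axis along the reader's x, 173 mm from the hinge line, 28 mm beyond the lid's free edge (reader's -y side, 54 mm up when shut). Pinched from above across its flat ends (along the reader's x) it pivots between the fingers, which may point down all through the swing. Neck 16 mm wide; lid plate 5 mm thick.
- pin_tip (a point): top of the fixed steel locating pin, 44 mm above the worktop, upright, diameter 12 mm with a chamfered tip. It is fixed to the housing, does not sink with the stage and stands 10 mm above the stage when the stage is up.
- stage_top (a point): centre of the top of the aluminium stage, 110 mm (reader's x) by 84 mm, directly round the pin; 34 mm above the worktop when up; its axes are the reader's. A blue outline on it shows where the carrier goes.
- stage (a joint): how far the sprung stage is pressed down, m: 0 up, 0.008 at its lower stop. Pressing it takes about 3 to 5 N to start and 9 to 12 N on the carrier to reach the stop.
- carrier_grip (a point): middle of the carrier's grip block, 52 mm above the carrier's underside. The grip block is 24 mm (carrier's x; pinch across this) by 36 mm (carrier's y), and rises from 26 mm to 70 mm above the underside. Axes are the carrier's, z up.
- carrier_socket (a point): centre of the mouth of the round socket in the carrier's underside: 14.5 mm wide, 21 mm deep, blind. Axes are the carrier's.
- carrier: loose cell carrier, a block 90 mm (its x) by 64 mm (its y) by 26 mm high with the grip block on top (70 mm in all), about 0.22 kg; black below, orange deck, four white caps. Origin at the centre of its underside. It seats with its x along the reader's x; either way round will do.
- green_bottle_mid (a point): middle, half-way up, of a loose white bottle with green cap, 69 mm wide, 144 mm high; to be left alone.
- orange_bottle_mid (a point): middle, half-way up, of a loose white bottle with orange cap, 69 mm wide, 144 mm high; to be left alone.
There are look-alikes about, which are no part of the job. Leave any purple or yellow look-alike of the carrier alone.

How it is judged:
By the outcome, as a careful person would: the job done as asked, in the order asked, and still so for the second after the job is handed in, while the arm keeps its last pose, push and grip.
It also fails if it takes over 64 s, if anything falls off the work surface, if the arm or the gripper's body presses on something with over 40 N, if the wrist force passes 120 N, or if a joint passes its speed limit or range.

### The arm

A 6-joint arm with a two-finger parallel gripper is mounted at the origin on a cart in front of the work surface, level with it; the furniture and walls round the work are solid. World frame = base frame: x ahead of the robot, y to its left, z up, the work surface at z = 0. Lengths are in m, angles in rad, forces in N, time in s.
With the tool pointing down it reaches from about 0.35 to 0.975 m from the base axis. Payload 4.9 kg.
Tool frame: the origin (TCP) lies midway between the tips of the shut fingers; the grasp point (between the pads) lies 19 mm behind it; z points along the fingers, y is the line along which they close (so a half turn about z gives the same grasp; the last joint's range is limited). The gripper opens to 85 mm and grips with 20 to 120 N. Pads are 22 mm wide; open, the fingers measure 114 mm over their backs; the gripper's body (76 mm by 85 mm) begins 54 mm behind the grasp point. The pads swing forward as they close: fully open they stand 13 mm farther back than shut.
Start: joints at [-1.23, 0.053, 1.613, -0, 1.476, -0.119], TCP at [0.277, -0.56, 0.231] pointing down, gripper open.
Joint ranges: [-3.01, 3.01], [-1.01, 2.22], [0.06, 2.58], [-1.02, 4.17], [0.09, 2.62], [-3.14, 3.14]. Speed limits (rad/s): [2.57, 2.57, 3.14, 3.14, 3.14, 3.14].

### API

Orientations are given as a rotation vector (axis times angle).
In Python, from plant import monitor, eyes, arm gives the robot as it stands.
- The arm moves only by the tool send_rows, never from a script. Its argument "motion" is a list that holds one entry, the list of rows, each a list of 5 numbers: the shift along the tool's x, y, z in m, then the turn about the tool's z in rad, then the finger opening in m, from 0 to 0.0854. In form: [[[dx, dy, dz, yaw, hand], ...]]. A call has 1 to 12 rows; each row shifts and turns the commanded pose from where the row before left it, along the tool's axes as they then stand; what a row does not reach is not made up. A row lasts 1/10 s, in which the tool goes at most 50 mm and 8.59 degrees, less where a joint would pass 70% of its speed; a pose out of reach is approached as far as the arm can. A call with a gripper value outside its range is refused whole. The fingers move at their own pace and stop on an object; the grip force is fixed at half the most. Time passes only in rows, so rows that do not move let the fingers close. It gives the time, the measured TCP pose, the force, the opening and the grip force at its end, in the units of the state.
- monitor.state(): the state, without advancing time (a new reading comes with each control period).
- eyes.snapshot(name): name is "scene" or "top"; returns a dict with "frame" (384x512x3 uint8, red, green, blue), "K" (3x3 intrinsics, pixels), "T" (4x4, takes a point from camera to world coordinates). Camera axes: x right, y down, z forward; pixel columns grow to the right and rows downward; lengths in m; the calibration is good to about 2 mm. A picture is of the moment at which its call begins. There is no depth.
- arm.sign_off(): hands the job in; it is judged then, once.
The state is a dict: "time_s": time; "joints": joint angles; "qd": joint speeds; "tau": joint torques, N m; "ee_pos": TCP position; "orientation": TCP orientation; "contact_force": force on the tool from outside, world axes, zero at the start; "ft_torque": the same for the moment, N m; "width": finger opening in m; "grip_force": force on a finger pad.
Only numpy, scipy, OpenCV 4.12 (cv2) and the standard library are available. Lean on these libraries where they do the work, as an engineer would, in place of code of your own. Each camera call takes 0.05 s, during which the arm holds its last target. There are 200 camera calls.

## Working session

There is one attempt and no reset: what is moved stays moved. The work goes in short steps, Python scripts to look and compute and a tool call to move; the robot and the scene stay as the last step left them, time stands still between calls to the robot, and variables do not carry over. Pictures are saved under pics/ and viewed, at most 10 in all, crops included, and the job is handed in when it is done.

Besides the shell and the picture viewer there is one more tool, called as a command line: name --argument value ..., lists and objects as JSON in quotes. send_rows: Moves the arm, as the interface text tells. Its arguments: {"type":"object","properties":{"motion":{"type":"array"}},"required":["motion"]}

```bash
ls; mkdir -p pics; cat > h.py <<'E'
import numpy as np, cv2
from plant import monitor, eyes, arm
def snap(n,f=None):
    s=eyes.snapshot(n)
    if f: cv2.imwrite('pics/'+f,cv2.cvtColor(s['frame'],cv2.COLOR_RGB2BGR))
    return s
def ray(s,u,v):
    K,T=np.array(s['K']),np.array(s['T'])
    d=T[:3,:3]@np.linalg.solve(K,[u,v,1.]); return T[:3,3],d
def onz(s,u,v,z):
    o,d=ray(s,u,v); return o+d*(z-o[2])/d[2]
def proj(s,p):
    K,T=np.array(s['K']),np.array(s['T'])
    c=K@(T[:3,:3].T@(np.array(p)-T[:3,3])); return c[:2]/c[2]
E
python3 - <<'E'
from h import *
for n in('scene','top'):
    s=snap(n,n+'0.png');print(n,np.round(s['K'],1).tolist(),np.round(s['T'],3).tolist())
a=cv2.imread('pics/scene0.png');b=cv2.imread('pics/top0.png')
print(monitor.state())
E
```

```text
pics
scene [[415.2, 0.0, 257.4], [0.0, 415.2, 197.0], [0.0, 0.0, 1.0]] [[-0.518, -0.531, 0.67, -0.531], [-0.855, 0.324, -0.404, 0.458], [-0.003, -0.783, -0.623, 1.024], [0.0, 0.0, 0.0, 1.0]]
top [[475.8, 0.0, 250.6], [0.0, 475.8, 191.0], [0.0, 0.0, 1.0]] [[-0.021, -0.992, 0.122, 0.253], [-1.0, 0.021, 0.006, -0.13], [-0.008, -0.122, -0.992, 1.782], [0.0, 0.0, 0.0, 1.0]]
{'time_s': 0.1, 'joints': array([-1.22998823e+00,  5.33072498e-02,  1.61414824e+00,  2.25469182e-05,
        1.47600902e+00, -1.19016734e-01]), 'qd': array([-3.14215094e-05, -3.71129197e-04, -3.48687979e-03,  2.94138896e-04,
        4.35577085e-04,  3.98031634e-04]), 'tau': array([-6.07759739e-04, -3.94906282e+01, -3.71363032e+01, -9.08789434e-05,
        3.91087029e-03,  4.40383431e-06]), 'ee_pos': array([ 0.27717706, -0.55954993,  0.23018084]), 'orientation': array([-3.05711284e+00, -7.15516781e-01,  2.90190166e-04]), 'contact_force': array([ 0.50761305,  0.58911848, -0.40003505]), 'ft_torque': array([-0.02736775, -0.02313269,  0.03410529]), 'grip_force': 0.0, 'width': 0.08559218700112314}
```

View pics/scene0.png

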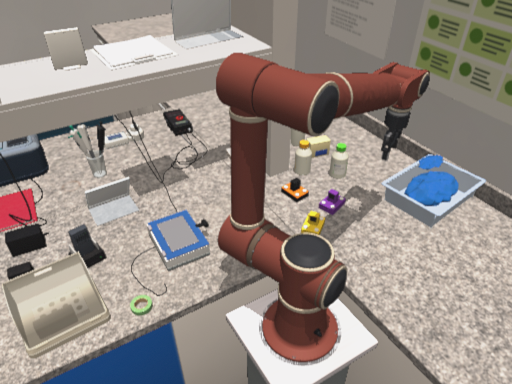

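View pics/top0.png

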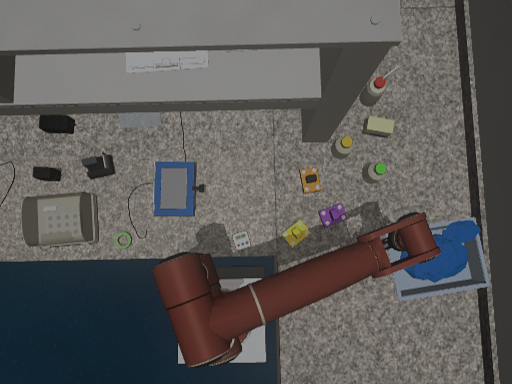

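The scene view shows the reader with its blue lid at (180,237) and its knob at (203,224). In the top view they are at (175,189) and (201,188). There are three carrier candidates in the top view: orange/black (311,179), purple (333,215) and yellow (296,233). The orange/black one fits the description, and I'll confirm it in a crop while measuring.

```bash
cat >> h.py <<'E'
def mask(s,lo,hi,box):
    h=cv2.cvtColor(s['frame'],cv2.COLOR_RGB2HSV); m=cv2.inRange(h,np.array(lo),np.array(hi))
    k=np.zeros_like(m); x0,y0,x1,y1=box; k[y0:y1,x0:x1]=m[y0:y1,x0:x1]; return k
def rect(s,m,z):
    ys,xs=np.nonzero(m); P=np.array([onz(s,u,v,z)[:2] for u,v in zip(xs,ys)],np.float32)
    c,wh,a=cv2.minAreaRect(P); return np.round(c,4),np.round(wh,4),round(a,1),np.round(P.mean(0),4),len(xs)
E
python3 - <<'E'
from h import *
t=snap('top')
print('lid',rect(t,mask(t,(100,120,60),(120,255,255),(145,150,198,228)),.057))
print('knob',rect(t,mask(t,(0,0,0),(180,255,60),(196,178,210,198)),.058))
print('deck',rect(t,mask(t,(8,140,120),(20,255,255),(296,160,325,200)),.026))
print('grip',rect(t,mask(t,(0,0,0),(180,255,60),(303,172,320,186)),.07))
for n,b in(('green',(365,155,392,185)),('orange',(330,130,358,158))):
    lo,hi=((50,100,60),(80,255,255)) if n=='green' else ((10,140,120),(28,255,255))
    print(n,rect(t,mask(t,lo,hi,b),.144))
s=snap('scene')
c=lambda s,x,y,w,h,k:cv2.resize(s['frame'][y:y+h,x:x+w],(400,400*h//w),interpolation=cv2.INTER_CUBIC)
im=np.vstack([np.hstack([c(t,275,155,80,60,5),c(t,145,155,80,60,5)]),np.hstack([c(s,270,170,80,60,5),c(s,140,195,80,60,5)])])
cv2.imwrite('pics/crop1.png',im[:,:,::-1])
E
```

```text
lid (array([0.4832, 0.1612]), array([0.1415, 0.1993]), 88.8, array([0.4817, 0.1591], dtype=float32), 953)
knob (array([0.4803, 0.0663]), array([0.0258, 0.0221]), 88.8, array([0.4803, 0.0638], dtype=float32), 44)
deck (array([ 0.5076, -0.3419]), array([0.089 , 0.0625]), 8.4, array([ 0.507 , -0.3408], dtype=float32), 213)
grip (array([ 0.5057, -0.3398]), array([0.023 , 0.0379]), 10.2, array([ 0.5055, -0.3397], dtype=float32), 66)
green (array([ 0.5247, -0.5738]), array([0.0367, 0.0352]), 42.4, array([ 0.5246, -0.5733], dtype=float32), 97)
orange (array([ 0.6223, -0.4625]), array([0.0351, 0.0322]), 88.7, array([ 0.6221, -0.4611], dtype=float32), 84)
```

View pics/crop1.png

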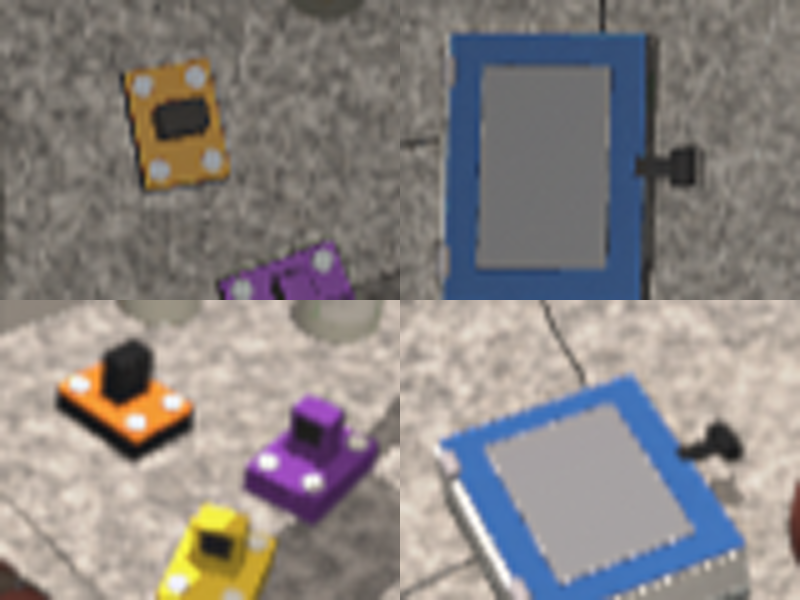

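The crop confirms the carrier: orange deck, black base and black grip block, at (311,179). The knob is at about (0.4805, 0.063), and its spacing from the lid edge agrees with the sizes given. The reader's yaw is about −1°, the carrier's about +9°. I'll turn the tool so it closes along world x, then go above the knob.

send_rows --motion '[[[0,0,0,-0.136,0.085],[0,0,0,-0.136,0.085],[0,0,0,-0.136,0.085],[0,0,0,-0.136,0.085],[0,0,0,-0.136,0.085],[0,0,0,-0.136,0.085],[0,0,0,-0.136,0.085],[0,0,0,-0.136,0.085],[0.04,0.012,0,0,0.085],[0.04,0.012,0,0,0.085],[0.04,0.012,0,0,0.085],[0.04,0.012,0,0,0.085]]]'

```text
time_s: 1.4
ee_pos: [0.3291, -0.3996, 0.231]
orientation: [-2.247, -2.195, -0.0]
contact_force: [0.6, -0.9, 0.7]
width: 0.0852
grip_force: 0.0
```

send_rows --motion '[[[0.042,0.013,0,0,0.085],[0.042,0.013,0,0,0.085],[0.042,0.013,0,0,0.085],[0.042,0.013,0,0,0.085],[0.042,0.013,0,0,0.085],[0.042,0.013,0,0,0.085],[0.042,0.013,0,0,0.085],[0.042,0.013,0,0,0.085],[0.042,0.013,0,0,0.085],[0.042,0.013,0,0,0.085],[0,0,0,0,0.085],[0,0,0,0,0.085]]]'

```text
time_s: 2.6
ee_pos: [0.4685, 0.0164, 0.2311]
orientation: [-2.244, -2.198, 0.001]
contact_force: [0.4, 0.0, -0.1]
width: 0.0851
grip_force: 0.0
```

```bash
python3 - <<'E'
from h import *
s=snap('scene');t=snap('top')
m=mask(s,(0,0,0),(180,255,70),(198,214,214,234));ys,xs=np.nonzero(m);print(xs.mean(),ys.mean(),xs.min(),xs.max(),ys.min(),ys.max(),onz(s,xs.mean(),ys.mean(),.054))
print(proj(s,(.4805,.063,.054)),proj(t,(.4805,.063,.054)))
E
```

```text
203.15384615384616 223.3653846153846 198 208 219 226 [0.4856095  0.06592471 0.054     ]
[204.55260174 223.91543338] [200.53446735 188.07553887]
```

send_rows --motion '[[[0.024,0.006,0.03,0,0.085],[0.023,0.005,0.03,0,0.085],[0,0,0.03,0,0.085],[0,0,0.02,0,0.085],[0,0,0,0,0.085]]]'

```text
time_s: 3.2
ee_pos: [0.478, 0.0611, 0.1176]
orientation: [-2.246, -2.19, 0.008]
contact_force: [-0.5, -0.7, -0.7]
width: 0.0848
grip_force: 0.0
```

send_rows --motion '[[[0.002,0.002,0.03,0,0.085],[0,0,0.03,0,0.085],[0,0,0.024,0,0.085],[0,0,0,0,0.085],[0,0,0,0,0.02],[0,0,0,0,0.02],[0,0,0,0,0.02],[0,0,0,0,0.02],[0,0,0,0,0.02],[0,0,0,0,0.02]]]'

```text
time_s: 4.2
ee_pos: [0.4817, 0.0643, 0.0391]
orientation: [-2.245, -2.194, 0.005]
contact_force: [-10.4, -0.5, 13.4]
width: 0.0287
grip_force: 58.6
```

send_rows --motion '[[[0.001,0,-0.0173,0,0.02],[0.0025,0,-0.017,0,0.02],[0.0043,0,-0.0167,0,0.02],[0.006,0,-0.0163,0,0.02],[0.0075,0,-0.0155,0,0.02],[0.009,0,-0.0148,0,0.02],[0.0105,0,-0.0137,0,0.02],[0.0118,0,-0.0127,0,0.02],[0.013,0,-0.0114,0,0.02],[0.014,0,-0.01,0,0.02],[0,0,0,0,0.02]]]'

```text
time_s: 5.3
ee_pos: [0.4839, 0.146, 0.1835]
orientation: [-2.244, -2.196, 0.001]
contact_force: [-5.9, 1.3, -5.9]
width: 0.0286
grip_force: 62.0
```

send_rows --motion '[[[0.015,0,-0.0086,0,0.02],[0.0158,0,-0.007,0,0.02],[0.0164,0,-0.0055,0,0.02],[0.0169,0,-0.0038,0,0.02],[0.0172,0,-0.0021,0,0.02],[0.0173,0,-0.0003,0,0.02],[0.0172,0,0.0013,0,0.02],[0.017,0,0.003,0,0.02],[0.0084,0,0.0022,0,0.02],[0,0,0,0,0.02],[0,0,0,0,0.02]]]'

```text
time_s: 6.4
ee_pos: [0.4876, 0.2854, 0.2045]
orientation: [2.246, 2.197, -0.001]
contact_force: [-6.3, -2.2, -1.1]
width: 0.0284
grip_force: 59.1
```

```bash
python3 - <<'E'
from h import *
s=snap('scene','s1.png');t=snap('top','t1.png');st=monitor.state();print(st['joints'],st['contact_force'])
c=lambda s,x,y,w,h:cv2.resize(s['frame'][y:y+h,x:x+w],(400,300),interpolation=cv2.INTER_CUBIC)
cv2.imwrite('pics/crop2.png',np.hstack([c(s,110,130,160,120),c(t,100,110,160,120)])[:,:,::-1])
E
```

```text
[ 3.97549690e-01 -7.17782765e-02  1.78147390e+00 -2.13670488e-04
  1.43253666e+00  4.20058290e-01] [-7.0463109  -1.61046091 -1.65024369]
```

View pics/crop2.png

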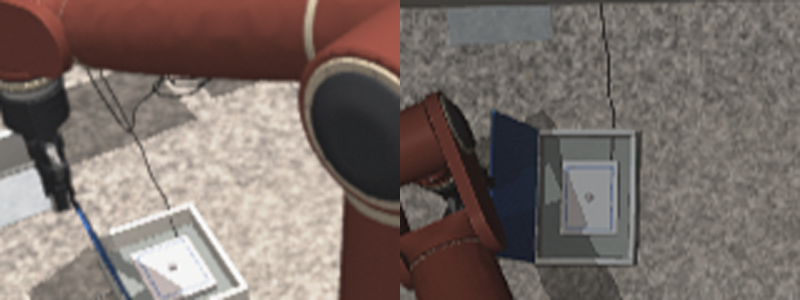

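The lid leans past upright at about 1.85 rad, and the stage and pin are visible at top-view pixel ≈(175,189). I'll release the knob and lift straight up.

send_rows --motion '[[[0,0,0,0,0.085],[0,0,0,0,0.085],[0,0,0,0,0.085],[0,0,0,0,0.085],[0,0,-0.03,0,0.085],[0,0,-0.04,0,0.085],[0,0,-0.04,0,0.085],[-0.04,0,0,0,0.085],[-0.04,0,0,0,0.085],[-0.045,0,0,0,0.085],[-0.045,0,0,0,0.085],[-0.045,0,0,0,0.085]]]'

```text
time_s: 7.7
ee_pos: [0.4829, 0.0686, 0.3141]
orientation: [2.245, 2.195, 0.002]
contact_force: [1.5, -0.2, 0.1]
width: 0.0853
grip_force: 0.0
```

send_rows --motion '[[[-0.045,0,0,0,0.085],[-0.045,0,0,-0.02,0.085],[-0.045,0,0,-0.02,0.085],[-0.045,0,0,-0.02,0.085],[-0.045,0,0,-0.02,0.085],[-0.045,0,0,-0.02,0.085],[-0.045,0,0,-0.02,0.085],[-0.045,0,0,-0.02,0.085],[-0.03,0,0,-0.02,0.085],[0,0,0,-0.02,0.085],[0,0,0,0,0.085],[0,0,0,0,0.085]]]'

```text
time_s: 8.9
ee_pos: [0.4972, -0.3184, 0.3138]
orientation: [2.04, 2.389, 0.001]
contact_force: [-0.3, -0.1, -1.1]
width: 0.0849
grip_force: 0.0
```

```bash
python3 - <<'E'
from h import *
s=snap('scene','s2.png');t=snap('top','t2.png');st=monitor.state();print(st['ee_pos'],st['orientation'])
c=lambda s,x,y,w,h:cv2.resize(s['frame'][y:y+h,x:x+w],(400,300),interpolation=cv2.INTER_CUBIC)
cv2.imwrite('pics/crop3.png',np.vstack([np.hstack([c(s,130,180,100,75),c(t,125,150,100,75)]),np.hstack([c(s,230,140,160,120),c(t,270,120,160,120)])])[:,:,::-1])
print('deck',rect(t,mask(t,(8,140,120),(20,255,255),(296,160,325,200)),.026))
print('grip',rect(t,mask(t,(0,0,0),(180,255,60),(303,172,320,186)),.07))
E
```

```text
[ 0.49723407 -0.31805094  0.31393   ] [2.03845825e+00 2.38953912e+00 2.88058647e-04]
deck (array([ 0.5049, -0.3322]), array([0.0877, 0.0399]), 11.8, array([ 0.5035, -0.3327], dtype=float32), 116)
grip (array([ 0.505 , -0.3462]), array([0.0472, 0.0479]), 87.8, array([ 0.5057, -0.3503], dtype=float32), 139)
```

View pics/crop3.png

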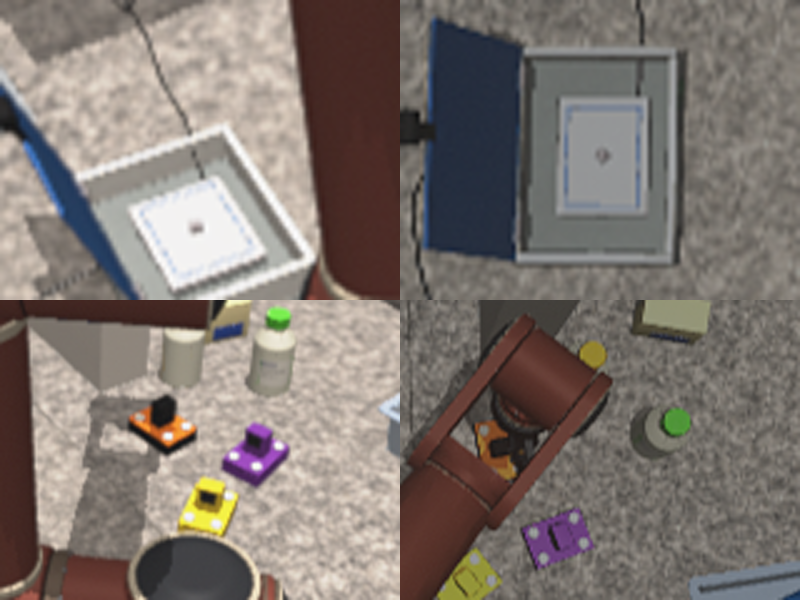

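The crop shows the lid on its stop, the stage with its blue outline, and the pin near top (175.5,189) and scene (179,237). The carrier hasn't moved. Next I'll measure the pin, stage and carrier grip in both views.

```bash
cat >> h.py <<'E'
def tri(a,pa,b,pb):
    A=[];B=[]
    for s,p in((a,pa),(b,pb)):
        o,d=ray(s,*p);d/=np.linalg.norm(d);M=np.eye(3)-np.outer(d,d);A.append(M);B.append(M@o)
    return np.linalg.lstsq(np.vstack(A),np.hstack(B),rcond=None)[0]
E
python3 - <<'E'
from h import *
rd=lambda f:cv2.cvtColor(cv2.imread('pics/'+f),cv2.COLOR_BGR2RGB)
s=snap('scene');t=snap('top');s0=dict(s,frame=rd('scene0.png'));t0=dict(t,frame=rd('top0.png'))
def dark(im,box,th):
    x0,y0,x1,y1=box;g=im['frame'][y0:y1,x0:x1].astype(float).mean(2);w=np.clip(th-g,0,None)
    Y,X=np.mgrid[y0:y1,x0:x1];return (w*X).sum()/w.sum(),(w*Y).sum()/w.sum()
for im,b in((t,(171,184,181,194)),(s,(174,231,184,243))):
    x0,y0,x1,y1=b;print(im['frame'][y0:y1,x0:x1].mean(2).astype(int))
pt=dark(t,(172,185,180,193),190);ps=dark(s,(175,232,184,242),190);print(pt,ps,onz(t,*pt,.044),onz(s,*ps,.044),tri(t,pt,s,ps))
m=mask(t,(0,0,165),(180,60,255),(162,172,190,206));print('stage',rect(t,m,.034))
# housing outer top from top view
m=mask(t,(0,0,0),(180,255,55),(303,172,320,186))
g=mask(s,(0,0,0),(180,255,75),(285,175,302,191));ys,xs=np.nonzero(g);print('grip scene',len(xs),xs.mean(),ys.mean(),xs.min(),xs.max(),ys.min(),ys.max(),onz(s,xs.mean(),ys.mean(),.05))
d=mask(s,(5,140,150),(20,255,255),(278,175,312,205));print('deck scene',rect(s,d,.026))
print('deck0',rect(s0,mask(s0,(5,140,150),(20,255,255),(278,175,312,205)),.026))
E
```

```text
[[149 149 149 150 149 149 150 149 150 149]
 [149 150 149 150 149 150 149 149 149 149]
 [149 149 150 150 145 150 150 149 149 150]
 [149 150 151 132 132 126 149 151 150 149]
 [149 150 146 111 130  98 127 149 150 150]
 [149 150 145 124 122  99 126 149 150 150]
 [149 149 150 142 115 124 150 150 149 150]
 [149 150 150 151 139 150 151 150 149 150]
 [149 149 149 149 150 149 150 150 149 149]
 [149 149 149 149 149 149 149 150 149 150]]
[[242 242 242 242 242 242 242 242 242 242]
 [242 242 242 242 242 242 242 242 242 242]
 [242 242 242 242 242 242 242 242 242 242]
 [242 242 242 238 237 235 239 242 242 242]
 [242 242 241 223 218 212 225 243 242 242]
 [242 242 241 207 177 169 185 244 243 242]
 [242 242 241 198 139 135 166 244 243 242]
 [242 243 242 226 196 216 226 243 243 242]
 [242 242 243 242 238 243 243 243 242 242]
 [242 242 242 242 242 242 242 242 242 242]
 [242 242 242 242 242 242 242 242 242 242]
 [242 242 242 242 242 242 242 242 242 242]]
(np.float64(175.48010341726618), np.float64(188.50528327338128)) (np.float64(178.78514056224898), np.float64(236.77710843373495)) [0.48222251 0.15660897 0.044     ] [0.4776862  0.16146398 0.044     ] [0.48358972 0.15864562 0.03756907]Traceback (most recent call last):
  File "<stdin>", line 10, in <module>
  File "h.py", line 20, in rect
    c,wh,a=cv2.minAreaRect(P); return np.round(c,4),np.round(wh,4),round(a,1),np.round(P.mean(0),4),len(xs)
           ~~~~~~~~~~~~~~~^^^
cv2.error: OpenCV(4.12.0) /io/opencv/modules/imgproc/src/convhull.cpp:143: error: (-215:Assertion failed) total >= 0 && (depth == CV_32F || depth == CV_32S) in function 'convexHull'
```

```bash
python3 - <<'E'
from h import *
rd=lambda f:cv2.cvtColor(cv2.imread('pics/'+f),cv2.COLOR_BGR2RGB)
s=snap('scene');t=snap('top');s0=dict(s,frame=rd('scene0.png'))
def dark(im,box,th):
    x0,y0,x1,y1=box;g=im['frame'][y0:y1,x0:x1].astype(float).mean(2);w=np.clip(th-g,0,None)
    Y,X=np.mgrid[y0:y1,x0:x1];return (w*X).sum()/w.sum(),(w*Y).sum()/w.sum()
pt=dark(t,(172,185,180,193),147);ps=dark(s,(175,232,184,242),238);print(pt,ps,onz(t,*pt,.041),onz(s,*ps,.041),tri(t,pt,s,ps))
m=mask(t,(0,0,135),(180,45,255),(162,172,190,206));print('stage',rect(t,m,.034))
m=mask(s,(0,0,215),(180,60,255),(155,218,200,256));print('stage s',rect(s,m,.034))
g=mask(s,(0,0,0),(180,255,75),(285,175,302,191));ys,xs=np.nonzero(g);print('grip scene',len(xs),xs.mean(),ys.mean(),xs.min(),xs.max(),ys.min(),ys.max(),onz(s,xs.mean(),ys.mean(),.05))
for q in(s,s0):print('deck scene',rect(q,mask(q,(5,140,150),(20,255,255),(278,175,312,205)),.026))
E
```

```text
(np.float64(175.37880184331794), np.float64(188.56129032258065)) (np.float64(178.61378977820638), np.float64(236.58968177434912)) [0.48241798 0.1574794  0.041     ] [0.48192847 0.16069614 0.041     ] [0.48332129 0.15899957 0.03882239]
stage (array([0.485, 0.16 ]), array([0.0816, 0.1049]), 89.8, array([0.4837, 0.1588], dtype=float32), 583)
stage s (array([0.5051, 0.1337]), array([0.2087, 0.1376]), 0.4, array([0.4866, 0.1555], dtype=float32), 686)
grip scene 93 294.752688172043 183.98924731182797 290 299 178 190 [ 0.51141609 -0.34139733  0.05      ]
deck scene (array([ 0.5089, -0.3408]), array([0.0911, 0.0647]), 9.5, array([ 0.4994, -0.3358], dtype=float32), 122)
deck scene (array([ 0.5085, -0.3409]), array([0.0903, 0.0647]), 9.5, array([ 0.4999, -0.3351], dtype=float32), 127)
```

Pin ≈ (0.483, 0.159). Carrier centre ≈ (0.508, −0.341), yaw 9.5°, and its outline measures 91×65 mm, which matches. I'll go above it and descend.

send_rows --motion '[[[-0.024,0.007,0.03,-0.008,0.085],[0,0,0.03,0,0.085],[0,0,0.03,0,0.085],[0,0,0.03,0,0.085],[0,0,0.03,0,0.085],[0,0,0.03,0,0.085],[0,0,0.02,0,0.085],[0,0,0,0,0.085],[0,0,0,0,0.085]]]'

```text
time_s: 10.1
ee_pos: [0.5078, -0.3416, 0.1139]
orientation: [-2.031, -2.397, -0.0]
contact_force: [1.0, 0.9, -0.1]
width: 0.0845
grip_force: 0.0
```

```bash
python3 - <<'E'
from h import *
s=snap('scene','s3.png');st=monitor.state();print(st['ee_pos'],st['orientation'],proj(s,st['ee_pos']))
cv2.imwrite('pics/crop4.png',cv2.resize(s['frame'][120:220,240:360],(720,600),interpolation=cv2.INTER_CUBIC)[:,:,::-1])
E
```

```text
[ 0.50842949 -0.34220263  0.11506906] [ 2.02912561e+00  2.39549876e+00 -2.70239112e-05] [296.28659275 170.65727038]
```

View pics/crop4.png

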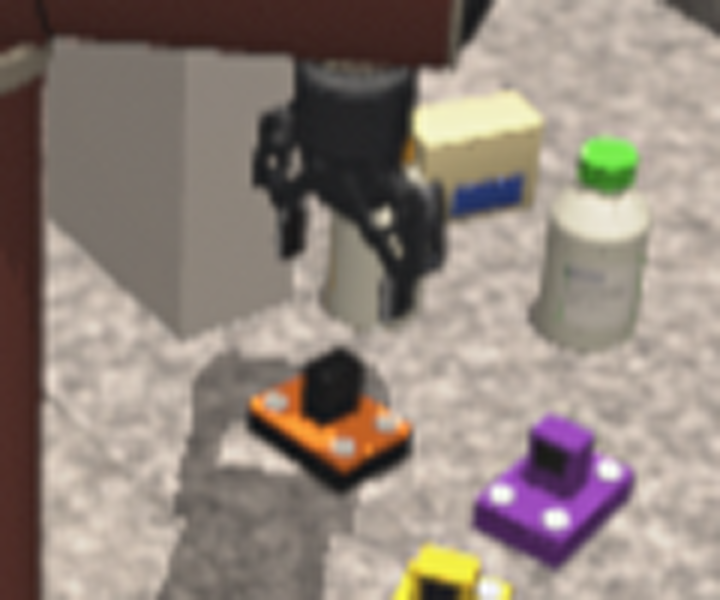

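The gripper stands over the grip block at about (296,180), with the fingers straddling it and nothing in the way. Descend and close.

send_rows --motion '[[[0.001,0,0.03,0,0.085],[0,0,0.03,0,0.085],[0,0,0.02,0,0.085],[0,0,0,0,0.085],[0,0,0,0,0.015],[0,0,0,0,0.015],[0,0,0,0,0.015],[0,0,0,0,0.015],[0,0,0,0,0.015],[0,0,0,0,0.015],[0,0,0,0,0.015]]]'

```text
time_s: 11.25
ee_pos: [0.5084, -0.3415, 0.0351]
orientation: [2.029, 2.395, 0.0]
contact_force: [0.8, -0.0, 5.9]
width: 0.0233
grip_force: 60.7
```

send_rows --motion '[[[0,0,-0.02,0,0.015],[0,0,-0.03,0,0.015],[0,0,-0.03,0.03,0.015],[0,0,-0.03,0.03,0.015],[0,0,-0.03,0.03,0.015],[0,0,0,0.03,0.015],[0,0,0,0.03,0.015],[0,0,0,0.028,0.015],[0.02,0,0,0,0.015],[0.04,-0.002,0,0,0.015],[0.04,-0.002,0,0,0.015],[0.04,-0.002,0,0,0.015]]]'

```text
time_s: 12.45
ee_pos: [0.5024, -0.1982, 0.1723]
orientation: [-2.235, -2.205, 0.0]
contact_force: [0.7, 1.3, -1.4]
width: 0.0233
grip_force: 59.6
```

send_rows --motion '[[[0.04,-0.003,0,0,0.015],[0.04,-0.003,0,0,0.015],[0.04,-0.003,0,0,0.015],[0.04,-0.003,0,0,0.015],[0.04,-0.003,0,0,0.015],[0.04,-0.003,0,0,0.015],[0.04,-0.003,0,0,0.015],[0.04,-0.003,0,0,0.015],[0.04,-0.003,0,0,0.015],[0,0,0,0,0.015],[0,0,0,0,0.015],[0,0,0,0,0.015]]]'

```text
time_s: 13.65
ee_pos: [0.4804, 0.1592, 0.1729]
orientation: [-2.236, -2.206, 0.002]
contact_force: [0.3, 0.6, -2.1]
width: 0.0228
grip_force: 59.6
```

```bash
python3 - <<'E'
from h import *
s=snap('scene','s4.png');t=snap('top','t4.png');st=monitor.state();p=st['ee_pos'];print(p,st['orientation'],st['width'])
z=p[2]-.0351
print('deck top',rect(t,mask(t,(5,120,90),(22,255,255),(150,150,215,230)),z+.026))
print('deck sc',rect(s,mask(s,(5,120,90),(22,255,255),(140,170,225,260)),z+.026))
print('house',rect(t,mask(t,(0,0,150),(180,40,255),(145,150,200,222)),.051))
c=lambda s,x,y,w,h:cv2.resize(s['frame'][y:y+h,x:x+w],(400,400),interpolation=cv2.INTER_CUBIC)
cv2.imwrite('pics/crop5.png',np.hstack([c(s,140,170,90,90),c(t,135,150,80,80)])[:,:,::-1])
E
```

```text
[0.48084791 0.1587044  0.17320609] [-2.23731677e+00 -2.20517984e+00  9.04283509e-04] 0.023140549371565792
deck top (array([0.4746, 0.1577]), array([0.1736, 0.0907]), 21.1, array([0.4869, 0.1639], dtype=float32), 238)
deck sc (array([0.4782, 0.1601]), array([0.0654, 0.0928]), 88.2, array([0.4668, 0.1637], dtype=float32), 220)
house (array([0.4786, 0.1058]), array([0.022, 0.037]), 89.8, array([0.4774, 0.1149], dtype=float32), 12)
```

View pics/crop5.png

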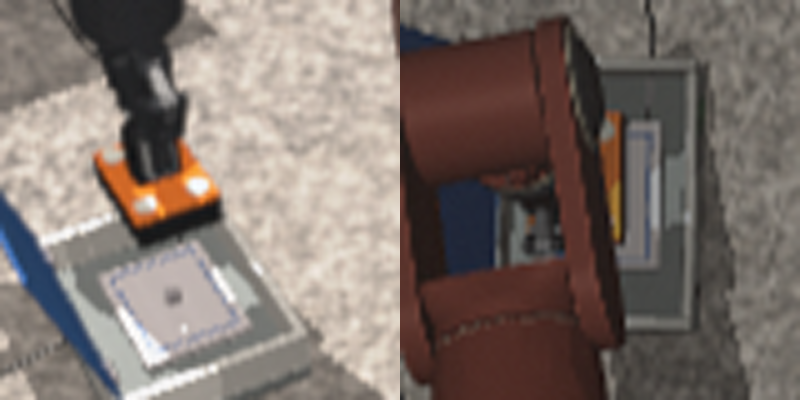

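The carrier is held level over the reader, and the pin shows at scene crop (175,295). I'll lower it until its underside is just above the pin, then compare again.

send_rows --motion '[[[0,0.002,0.02,0,0.015],[0,0,0.02,0,0.015],[0,0,0.02,0,0.015],[0,0,0.022,0,0.015],[0,0,0,0,0.015],[0,0,0,0,0.015]]]'

```text
time_s: 14.35
ee_pos: [0.483, 0.1589, 0.0915]
orientation: [-2.237, -2.205, 0.001]
contact_force: [0.8, 1.2, -2.2]
width: 0.0232
grip_force: 59.5
```

```bash
python3 - <<'E'
from h import *
s=snap('scene','s5.png');t=snap('top','t5.png');st=monitor.state();p=st['ee_pos'];print(p,st['orientation'],st['contact_force'])
z=p[2]-.0351
m=mask(s,(5,120,90),(22,255,255),(140,170,225,260));print('deck sc',rect(s,m,z+.026))
# deck corners in scene by 4-gon of hull
c=cv2.convexHull(np.argwhere(m)[:,::-1].astype(np.int32));q=cv2.approxPolyDP(c,4,True)[:,0];print([(tuple(int(i) for i in u),np.round(onz(s,*u,z+.026)[:2],4).tolist()) for u in q])
m=mask(t,(5,120,90),(22,255,255),(168,165,200,215));ys,xs=np.nonzero(m);print(xs.min(),xs.max(),ys.min(),ys.max(),rect(t,m,z+.026))
E
```

```text
[0.48419539 0.15937233 0.09313897] [2.23572046 2.20500503 0.00331287] [ 0.57207197  0.02542707 -1.7235833 ]
deck sc (array([0.5998, 0.1258]), array([0.0823, 0.3528]), 74.0, array([0.4809, 0.1594], dtype=float32), 221)
[((174, 239), [0.4349, 0.1908]), ((164, 223), [0.5246, 0.1901]), ((166, 180), [0.7533, 0.0933]), ((179, 175), [0.758, 0.0377]), ((191, 232), [0.4366, 0.1304])]
168 182 169 208 (array([0.4797, 0.1451]), array([0.1448, 0.0472]), 6.8, array([0.4721, 0.14  ], dtype=float32), 75)
```

send_rows --motion '[[[0,0.0005,0.004,0,0.015],[0,0,0.004,0,0.015],[0,0,0.004,0,0.015],[0,0,0.004,0,0.015],[0,0,0.002,0,0.015],[0,0,0,0,0.015],[0,0,0,0,0.015]]]'

```text
time_s: 15.15
ee_pos: [0.4835, 0.1596, 0.0735]
orientation: [-2.236, -2.207, 0.0]
contact_force: [-0.8, 0.5, -1.8]
width: 0.0235
grip_force: 59.6
```

No contact force at 5.5 mm below pin-tip height, so the socket is on the pin. Now press.

send_rows --motion '[[[0,0,0.003,0,0.015],[0,0,0.003,0,0.015],[0,0,0.003,0,0.015],[0,0,0.002,0,0.015],[0,0,0.001,0,0.015],[0,0,0,0,0.015],[0,0,0,0,0.015]]]'

```text
time_s: 15.85
ee_pos: [0.484, 0.1597, 0.0632]
orientation: [2.236, 2.207, -0.0]
contact_force: [-6.2, -0.5, 8.1]
width: 0.0234
grip_force: 61.3
```

send_rows --motion '[[[0,-0.0007,0.001,0,0.015],[0,0,0.001,0,0.015],[0,0,0.001,0,0.015],[0,0,0.001,0,0.015],[0,0,0,0,0.015],[0,0,0,0,0.015]]]'

```text
time_s: 16.45
ee_pos: [0.484, 0.1597, 0.061]
orientation: [2.235, 2.207, 0.001]
contact_force: [-8.2, -1.9, 17.0]
width: 0.0232
grip_force: 62.4
```

send_rows --motion '[[[0,-0.001,0.001,0,0.015],[0,0,0.001,0,0.015],[0,0,0,0,0.015],[0,0,0,0,0.015],[0,0,0,0,0.015]]]'

```text
time_s: 16.95
ee_pos: [0.484, 0.1598, 0.061]
orientation: [2.234, 2.206, 0.002]
contact_force: [-10.4, -3.6, 26.3]
width: 0.0232
grip_force: 63.5
```

```bash
python3 - <<'E'
from h import *
s=snap('scene','s6.png');t=snap('top','t6.png')
for i in range(4):
    eyes.snapshot('top');st=monitor.state();print(st['ee_pos'].round(4),st['contact_force'].round(1),st['ft_torque'].round(2))
c=lambda s,x,y,w,h:cv2.resize(s['frame'][y:y+h,x:x+w],(400,400),interpolation=cv2.INTER_CUBIC)
cv2.imwrite('pics/crop6.png',np.hstack([c(s,130,180,90,90),c(t,125,150,80,80)])[:,:,::-1])
E
```

```text
[0.484  0.1598 0.061 ] [-11.1  -3.1  25.4] [-0.61  2.09  0.  ]
[0.484  0.1598 0.0609] [-10.   -3.2  25.3] [-0.62  2.05 -0.03]
[0.484  0.1598 0.061 ] [-10.   -3.4  26.7] [-0.56  2.03 -0.05]
[0.484  0.1598 0.061 ] [-10.5  -2.4  25.3] [-0.59  2.02 -0.02]
```

View pics/crop6.png

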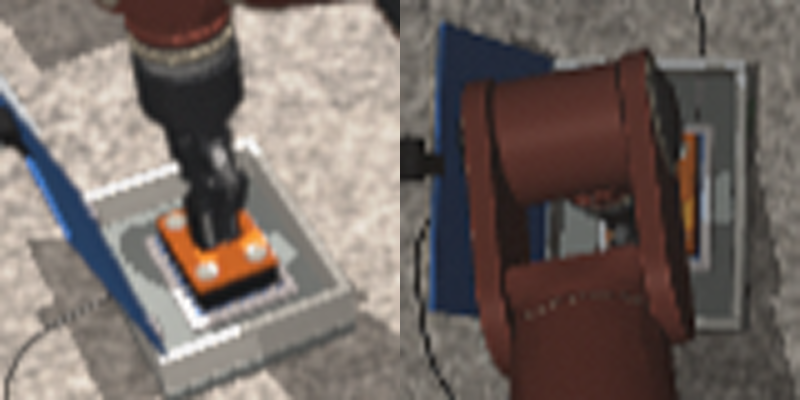

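The picture shows the carrier square and flat inside the blue outline, with the lid open on its stop. Height held at 0.061 m, the expected pressed height, while the force rose from 17 to 26 N, so the stage is on its lower stop.

```bash
python3 -c "
from plant import arm
print(arm.sign_off())"
```

```text
the job is handed in; nothing more can be done
None
```

Job handed in at about 17 s of the 64 s: the lid is open on its stop, and the carrier is on the pin, flat, and still held pressed to the stage's lower stop; the arm never went near the bottles, though I did not re-measure them at the end.

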